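# Ready the paella pan for serving

### The arm

A 6-joint arm with a two-finger parallel gripper is mounted at the origin on the work surface. World frame = base frame: x ahead of the robot, y to its left, z up, the work surface at z = 0. Lengths are in m, angles in rad, forces in N, time in s.
With the tool pointing down it reaches from about 0.425 to 0.925 m from the base axis. Payload 12.5 kg.
Tool frame: the origin (TCP) lies midway between the tips of the shut fingers; the grasp point (between the pads) lies 19 mm behind it; z points along the fingers, y is the line along which they close (so a half turn about z gives the same grasp; the last joint's range is limited). The gripper opens to 85 mm and grips with 20 to 120 N. Pads are 22 mm wide; open, the fingers measure 114 mm over their backs; the gripper's body (76 mm by 85 mm) begins 54 mm behind the grasp point. The pads swing forward as they close: fully open they stand 13 mm farther back than shut.
Start: joints at [-1.351, 0.491, 1.559, -0, 1.092, -0.106], TCP at [0.2, -0.592, 0.231] pointing down, gripper open.
Joint ranges: [-3.1, 3.1], [-0.84, 2.19], [0.05, 2.79], [-1.13, 4.28], [0.06, 2.93], [-2.69, 2.69]. Speed limits (rad/s): [2.22, 2.22, 2.79, 3.14, 3.14, 3.14].

### API

Orientations are given as a rotation vector (axis times angle).
In Python, from bench import * gives the robot as it stands.
- The arm moves only by the tool apply_moves, never from a script. Its argument "series" is a list of rows, each a list of 3 entries, a list of its own where there are three numbers: the shift along the tool's x, y, z as a fraction of full scale, then the turn, a rotation vector about the tool's x, y, z as a fraction of full scale, then the closure, from -1 (fully open) to 1 (shut). A call has 1 to 5 rows; each row is the pose to reach, as a shift and turn from the pose commanded when the call began, along the tool's axes at that moment; what a row does not reach only later rows make up. Full scale, the value 1, is 50 cm for a shift and 45 degrees for a turn. A row lasts 1/12 s, in which the tool goes at most 41.7 mm and 7.16 degrees, less where a joint would pass 70% of its speed; a pose out of reach is approached as far as the arm can. A call with a number of a shift or a turn outside -1 to 1 is refused whole. A call with a gripper value outside its range is refused whole. The fingers move at their own pace and stop on an object; "force" is the grip in N (left out, the last holds). Time passes only in rows, so rows that repeat a pose let the fingers close. It gives the time, the measured TCP pose, the force, the opening and the grip force at its end, in the units of the state.
- sense(): the state, without advancing time (a new reading comes with each control period).
- read_camera(name): name is "scene" or "top" or "wrist"; returns (picture, depth): 480x640x3 uint8, red, green, blue; 480x640 float32, m along the optical axis (not along the pixel's ray), 0 where there is no reading.
- camera_params(name): a dict with "camera_matrix" (3x3 intrinsics, pixels), "R" (3x3) and "t" (3): a world point X has camera coordinates R X + t. Camera axes: x right, y down, z forward; pixel columns grow to the right and rows downward; lengths in m; the calibration is good to about 2 mm. A picture is of the moment at which its call begins: read the wrist's pose just before it. camera_params takes no time and is no camera call; for the wrist camera it gives the pose at the moment of the call.
- close_job(): hands the job in; it is judged then, once.
The state is a dict: "clock": time; "qpos": joint angles; "joint_velocities": joint speeds; "joint_efforts": joint torques, N m; "eef_pos": TCP position; "ee_rot": TCP orientation; "contact_force": force on the tool from outside, world axes, zero at the start; "moment": the same for the moment, N m; "grip_width": finger opening in m; "gripper_force": force on a finger pad.
Only numpy, scipy, OpenCV 4.12 (cv2) and the standard library are available. Lean on these libraries where they do the work, as an engineer would, in place of code of your own. Each camera call takes 0.05 s, during which the arm holds its last target. There are 200 camera calls.

### The job

Get the small paella pan ready for serving: first lift the white ramekin out of the pan and stand it upright on the round cork mat, wholly on the cork. Then draw the wooden rice paddle up out of its slot in the utensil rack and rest it in the pan, its blade end down on the pan's floor and its handle lying over the rim and sticking out; the blade must be set down in the pan before you let go of the paddle. Leave the other utensils and everything else where they are, and do not push the pan about.

Things in the scene. Friction and masses are not known exactly. Their poses are not given: they have to be found in the camera images.
- pan: small blue enamelled round paella pan, open on top: rim 190 mm outer diameter at 36 mm height, flat inner floor 4 mm above its underside and about 79 mm in radius, sloping wall 3 mm thick. Two steel loop handles below rim level on its own +x and -x sides reach 129 mm from its centre. Origin at the centre of its underside, z up. Loose, about 0.65 kg
- ramekin: white ceramic ramekin, round, 64 mm outer diameter, 45 mm tall, 4 mm wall, open on top; starts standing in the pan, usually off centre. Origin at the centre of its underside, z up. About 0.14 kg
- mat: round cork mat, fixed, 130 mm diameter, 5 mm thick; origin at the centre of its underside
- rack: dark wooden utensil rack, fixed, 90 mm tall, 210 mm along its y, 37 mm thick along its x, foot plate 90 x 226 mm, 10 mm thick. Three slots in a row at y = -66, 0 and +66 mm, each 56 mm along y, 13 mm along x, open on top, floor at 10 mm. A utensil stands in each; which is where varies. Origin at the centre of its underside
- paddle: pale wooden rice paddle, 200 mm long, standing blade down in a rack slot, plain pale handle up. Origin at the middle of the blade's tip (lower end); z along the paddle to the handle end, y across its width, x normal to its flat face. Blade z 0 to 85 mm, 50 mm wide, 8 mm thick, rounded corners; handle from there to 200 mm, 22 mm wide (y), 12 mm thick (x). About 0.06 kg, balances 90 mm from the tip
- paddle_end (a point): the end of the paddle's handle, 200 mm from the blade's tip along the paddle's z
- turner: steel turner, another utensil of the rack: same outline as the paddle (200 mm long, handle up), black handle with a steel end cap; leave it in its slot
- spatula: red spatula, another utensil of the rack: same outline, red handle with a white end cap; leave it in its slot
- spice_jar: closed amber glass spice jar, 50 mm diameter, 85 mm tall; origin at the centre of its underside; bystander
- oil_bottle: green glass oil bottle, 64 mm diameter, 220 mm tall; origin at the centre of its underside; bystander
- cazuela: terracotta bowl, 110 mm diameter, 40 mm tall; origin at the centre of its underside; bystander
- mill: turned wooden pepper mill, 52 mm diameter, 145 mm tall; origin at the centre of its underside; bystander
- salt_tin: white salt tin, 60 mm diameter, 75 mm tall; origin at the centre of its underside; bystander

How it is judged:
By the outcome, as a careful person would: the job done as asked, in the order asked, and still so for the second after the job is handed in, with the robot touching nothing.
It also fails if it takes over 59 s, if anything falls off the work surface, if the arm or the gripper's body presses on something with over 40 N, if the wrist force passes 120 N, or if a joint passes its speed limit or range.

## Working session

There is one attempt and no reset: what is moved stays moved. The work goes in short steps, Python scripts to look and compute and a tool call to move; the robot and the scene stay as the last step left them, time stands still between calls to the robot, and variables do not carry over. Pictures are saved under pics/ and viewed, at most 10 in all, crops included, and the job is handed in when it is done.

Besides the shell and the picture viewer there is one more tool, called after ">>>" as a command line: name --argument value ..., lists and objects as JSON in quotes. apply_moves: Moves the arm, as the interface text tells. Its arguments: {"type":"object","properties":{"series":{"type":"array","items":{"type":"array"}},"force":{"type":"number"}},"required":["series"]}

```bash
ls; mkdir -p pics; python3 - <<'E'
from bench import *
import cv2,numpy as np
print(sense())
for n in("scene","top"):
    p,d=read_camera(n);cv2.imwrite(f"pics/{n}0.png",p[:,:,::-1]);np.save(f"pics/{n}0.npy",d)
    print(n,camera_params(n))
E
```

```text
pics
{'clock': 0.0, 'qpos': array([-1.35061290e+00,  4.91540219e-01,  1.55946929e+00, -3.60790461e-06,
        1.09169684e+00, -1.05597258e-01]), 'joint_velocities': array([ 0.00108439, -0.00178342, -0.00108715, -0.00079024,  0.00110992,
       -0.00093292]), 'joint_efforts': array([ 5.57356780e-04, -6.18462825e+01, -2.61593378e+01,  1.92216623e-05,
        4.12001362e-03,  1.02113952e-05]), 'eef_pos': array([ 0.20000107, -0.59188754,  0.23073292]), 'ee_rot': array([-3.09890898e+00, -5.09297402e-01,  1.05155646e-04]), 'contact_force': array([-0.86675981,  0.11057263,  0.24122661]), 'moment': array([-0.04409733, -0.03772609,  0.05476323]), 'gripper_force': 0.0, 'grip_width': 0.08517391807283152}
scene {'camera_matrix': array([[507.80156471,   0.        , 326.62553359],
       [  0.        , 507.80156471, 235.79523544],
       [  0.        ,   0.        ,   1.        ]]), 'R': array([[ 0.41087494,  0.91162966,  0.01063682],
       [ 0.51566967, -0.22276114, -0.82732234],
       [-0.75184212,  0.3454111 , -0.56162674]]), 't': array([-0.18263868, -0.16635627,  1.51700895])}
top {'camera_matrix': array([[515.9428405 ,   0.        , 325.60582454],
       [  0.        , 515.9428405 , 238.85481825],
       [  0.        ,   0.        ,   1.        ]]), 'R': array([[ 0.01971662, -0.99977241, -0.0081477 ],
       [-0.98519313, -0.01803963, -0.17049651],
       [ 0.17031072,  0.01138867, -0.98532459]]), 't': array([-0.02544197,  0.51953746,  1.47158131])}
```

View pics/scene0.png

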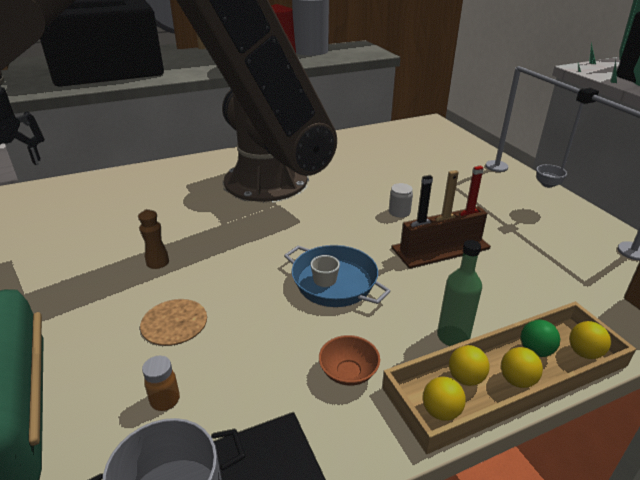

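View pics/top0.png

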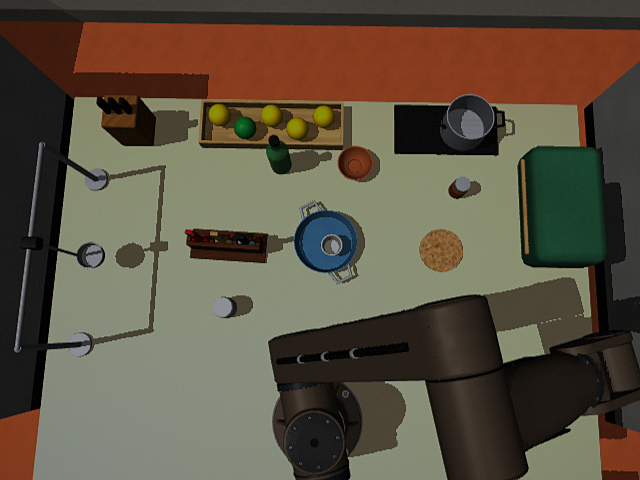

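The scene view shows the mat at (174,320), pan at (335,275) with the ramekin at (325,270), and the rack at (442,235) with the pale paddle handle in the middle slot at (451,190). In the top view the mat is at (441,250), the ramekin at (332,244) and the paddle end at (213,233).

```bash
cat > h.py <<'E'
from bench import *
import cv2,numpy as np
from scipy.optimize import least_squares
from scipy.spatial.transform import Rotation as Ro
def unproj(d,c):
    K,R,t=c["camera_matrix"],c["R"],c["t"]
    v,u=np.mgrid[:480,:640]
    X=np.stack([(u-K[0,2])/K[0,0]*d,(v-K[1,2])/K[1,1]*d,d],-1)
    W=(X-t)@R; W[d==0]=np.nan
    return W
def ray(c,u,v,z):
    K,R,t=c["camera_matrix"],c["R"],c["t"]
    r=R.T@np.linalg.solve(K,[u,v,1.]); o=-R.T@t
    return o+r*(z-o[2])/r[2]
def circ(P,r=None):
    f=lambda q:np.hypot(P[:,0]-q[0],P[:,1]-q[1])-(q[2] if r is None else r)
    s=least_squares(f,[*np.median(P[:,:2],0),r or .05],loss="soft_l1",f_scale=.002)
    return s.x, np.abs(s.fun).mean()
E
python3 - <<'E'
from h import *
for n in("scene","top"):
    im=cv2.imread(f"pics/{n}0.png");d=np.load(f"pics/{n}0.npy");c=camera_params(n)
    W=unproj(d,c);hsv=cv2.cvtColor(im,cv2.COLOR_BGR2HSV)
    def sel(ctr,r,m):
        with np.errstate(invalid='ignore'):
            mm=m&(np.hypot(W[...,0]-ctr[0],W[...,1]-ctr[1])<r)
        return W[mm]
    H,S,V=[hsv[...,i].astype(int) for i in range(3)]
    z=W[...,2]
    def at(u,v):return np.round(W[v,u],3)
    mat=at(*((174,320) if n=="scene" else (441,250)))
    pan=at(*((345,285) if n=="scene" else (312,245)))
    ram=at(*((325,262) if n=="scene" else (332,244)))
    print(n,mat,pan,ram)
    P=sel(mat,.1,(S>85)&(H<25)&(z<.02)&(z>-.01)); lo,hi=np.nanpercentile(P,[1,99],axis=0);print("mat",(lo+hi)/2,hi-lo,len(P))
    P=sel(pan,.16,(H>95)&(H<125)&(S>100)&(z>.029)&(z<.045));print("panrim",circ(P),circ(P,.0945),len(P))
    P=sel(ram,.07,(S<70)&(z>.044)&(z<.055));print("ram",circ(P),circ(P,.03),len(P),np.median(P[:,2]))
    r0=at(*((442,235) if n=="scene" else (227,246)))
    P=sel(r0,.14,(z>.085)&(z<.095));P=P.astype(np.float32)
    print("rack",r0,cv2.minAreaRect(P[:,:2].copy()),len(P))
    P=sel(r0,.14,(z>.11)&(z<.23)&(H>8)&(H<25)&(S>60)&(V>90));print("paddle",len(P),np.median(P,0) if len(P) else 0,P.max(0) if len(P) else 0,P.min(0) if len(P) else 0)
    P=sel(pan,.15,(S<60)&(z<.05)&(z>.015));P=P[np.hypot(*(P-pan)[:,:2].T)>.1];print("handles",len(P)); 
    for s in(1,-1):
        Q=P[s*(P-pan)[:,0]>0.03];print(np.median(Q,0) if len(Q) else 0,len(Q))
E
python3 - <<'E'
import cv2
a=cv2.imread('pics/scene0.png')[155:270,380:500];b=cv2.imread('pics/top0.png')[215:275,175:285]
cv2.imwrite('pics/c1.png',cv2.vconcat([cv2.resize(a[:90],(600,450//2*1+75),interpolation=2),cv2.resize(b,(600,300),interpolation=2)]))
E
```

```text
scene [ 0.499 -0.36   0.003] [0.54  0.001 0.005] [ 0.478 -0.019  0.031]
mat [ 0.50158176 -0.36099076  0.00420246] [0.121526   0.12071632 0.00649316] 2365
panrim (array([ 0.51594751, -0.01405448,  0.09146063]), np.float64(0.0012555438579069976)) (array([ 0.51534165, -0.01400541,  0.0945    ]), np.float64(0.003032113652867147)) 458
ram (array([ 0.5029517 , -0.03164198,  0.02969676]), np.float64(0.0014317593703902386)) (array([ 0.50291637, -0.03160544,  0.03      ]), np.float64(0.0014666129772975675)) 161 0.04725119824113333
rack [0.517 0.263 0.053] ((0.5011544227600098, 0.2783733308315277), (0.2129000425338745, 0.04038131609559059), 86.9823226928711) 717
paddle 74 [0.49912822 0.28167323 0.19160762] [0.50996911 0.35751853 0.21066147] [0.49244332 0.26669561 0.11216957]
handles 145
[0.6349941  0.03432177 0.0283537 ] 14
[ 0.42597671 -0.04314656  0.03259127] 126
top [ 0.5   -0.363 -0.   ] [0.507 0.025 0.009] [ 0.512 -0.035  0.002]
mat [ 0.49980499 -0.36211071  0.00556033] [0.12146338 0.12110574 0.01619048] 1444
panrim (array([ 0.51593388, -0.0144486 ,  0.09126529]), np.float64(0.0015674054729299693)) (array([ 0.51573556, -0.01422703,  0.0945    ]), np.float64(0.0035038322497540205)) 301
ram (array([ 0.50337638, -0.03248847,  0.02916838]), np.float64(0.001021423297965735)) (array([ 0.50333491, -0.03246416,  0.03      ]), np.float64(0.001196234884307816)) 82 0.04827217729159474
rack [0.487 0.266 0.082] ((0.5023217797279358, 0.27730482816696167), (0.2100607454776764, 0.037886183708906174), 87.14641571044922) 541
paddle 26 [0.50165927 0.27724866 0.21016326] [0.51207622 0.35017726 0.21587163] [0.49530801 0.26758194 0.20388383]
handles 196
[0.62209187 0.0279123  0.03069932] 92
[ 0.41055004 -0.0713761   0.03039418] 104
```

View pics/c1.png

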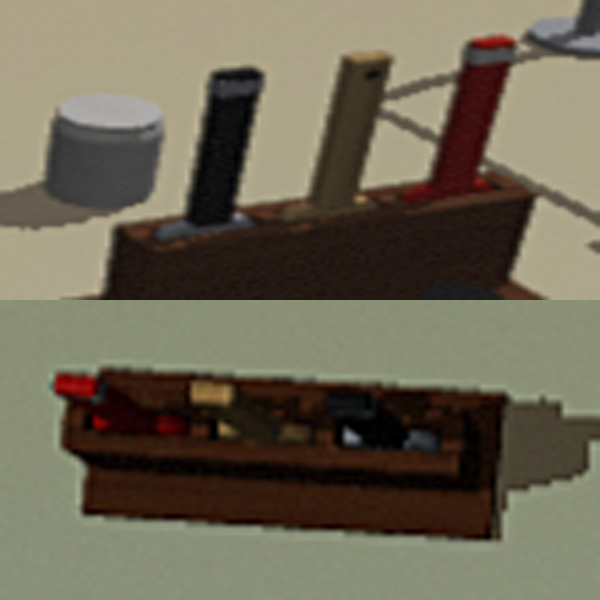

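The crop shows the pale paddle handle (with hole) in the middle slot, the black turner to its right (lower y) and the red spatula to its left. The two cameras' measurements agree with the sizes given.

```bash
cat >> h.py <<'E'
def plan(pos,R=None):
    """rows to take the TCP to pos (world) and orientation R: fractions from the present pose"""
    s=sense(); R0=Ro.from_rotvec(s["ee_rot"]); d=R0.inv().apply(np.array(pos)-s["eef_pos"])
    w=(R0.inv()*R).as_rotvec() if R is not None else np.zeros(3)
    print("shift",np.round(d/.5,4),"turn",np.round(w/(np.pi/4),4),"rows>=",round(max(np.linalg.norm(d)/.0417,np.degrees(np.linalg.norm(w))/7.16),1),
      "clock",round(s["clock"],2),"eef",np.round(s["eef_pos"],4),"q",np.round(s["qpos"],3))
def pose(z,y):
    z=np.array(z,float);z/=np.linalg.norm(z);y=np.array(y,float);y-=z*(y@z);y/=np.linalg.norm(y)
    return Ro.from_matrix(np.stack([np.cross(y,z),y,z],1))
def yaw(deg): # tool down, closing axis at deg
    a=np.radians(deg);return pose([0,0,-1],[np.cos(a),np.sin(a),0])
E
python3 - <<'E'
from h import *
c=camera_params("scene")
print("mill base",ray(c,156,262,0),"top",ray(c,148,213,.145),"jar",ray(c,163,400,0))
plan([.503,-.032,.2],yaw(-36))
plan([.503,-.032,.2])
E
```

```text
mill base [ 0.28413136 -0.36202782  0.        ] top [ 0.30687295 -0.35698443  0.145     ] jar [ 6.84092807e-01 -4.12075997e-01 -1.11022302e-16]
shift [ 0.9325 -0.8669  0.0626] turn [-1.300e-03 -5.000e-04 -7.852e-01] rows>= 15.3 clock 0.1 eef [ 0.2    -0.5919  0.2308] q [-1.351  0.491  1.559 -0.     1.092 -0.106]
shift [ 0.9325 -0.8669  0.0626] turn [0. 0. 0.] rows>= 15.3 clock 0.1 eef [ 0.2    -0.5919  0.2308] q [-1.351  0.491  1.559 -0.     1.092 -0.106]
```

>>> apply_moves --series '[[[0.078,-0.072,0],[0,0,0],-1],[[0.155,-0.144,0],[0,0,0],-1],[[0.233,-0.217,0],[0,0,0],-1],[[0.311,-0.289,0],[0,0,0],-1],[[0.389,-0.361,0],[0,0,0],-1]]' --force 40

```text
clock: 0.52
eef_pos: [0.2996, -0.4071, 0.2311]
ee_rot: [-3.1, -0.509, 0.0]
contact_force: [1.4, -0.4, 0.1]
grip_width: 0.0853
gripper_force: 0.0
```

>>> apply_moves --series '[[[0.078,-0.072,0],[0,0,0],-1],[[0.155,-0.144,0],[0,0,0],-1],[[0.233,-0.217,0],[0,0,0],-1],[[0.311,-0.289,0],[0,0,0],-1],[[0.389,-0.361,0],[0,0,0],-1]]'

```text
clock: 0.93
eef_pos: [0.3989, -0.2238, 0.2313]
ee_rot: [3.1, 0.509, -0.0]
contact_force: [1.1, -1.2, 0.0]
grip_width: 0.0855
gripper_force: 0.0
```

```bash
python3 - <<'E'
from h import *
plan([.503,-.032,.12],yaw(-36))
E
```

```text
shift [ 0.3199 -0.2969  0.2225] turn [-0.000e+00  1.000e-04 -7.856e-01] rows>= 5.9 clock 0.93 eef [ 0.3989 -0.2238  0.2313] q [-0.656  0.253  1.952 -0.     0.937  0.59 ]
```

>>> apply_moves --series '[[[0.05,-0.046,0.03],[0,0,-0.15],-1],[[0.1,-0.092,0.06],[0,0,-0.3],-1],[[0.16,-0.148,0.1],[0,0,-0.45],-1],[[0.21,-0.195,0.12],[0,0,-0.6],-1],[[0.26,-0.242,0.14],[0,0,-0.75],-1]]'

```text
clock: 1.35
eef_pos: [0.4833, -0.0674, 0.1602]
ee_rot: [-2.814, -1.396, 0.001]
contact_force: [1.3, -0.7, 0.5]
grip_width: 0.0854
gripper_force: 0.0
```

```bash
python3 - <<'E'
from h import *
plan([.503,-.032,.12],yaw(-36))
E
```

```text
shift [ 0.0803 -0.0115  0.0804] turn [-0.0012  0.0005 -0.0276] rows>= 1.4 clock 1.35 eef [ 0.4833 -0.0674  0.1602] q [-0.274  0.395  1.968 -0.     0.779  0.376]
```

>>> apply_moves --series '[[[0.05,-0.007,0.03],[0,0,-0.0276],-1],[[0.08,-0.0115,0.05],[0,0,-0.0276],-1],[[0.08,-0.0115,0.08],[0,0,-0.0276],-1],[[0.08,-0.0115,0.08],[0,0,-0.0276],-1]]'

```text
clock: 1.68
eef_pos: [0.502, -0.0332, 0.119]
ee_rot: [-2.8, -1.419, 0.005]
contact_force: [-0.3, 0.2, 0.8]
grip_width: 0.0855
gripper_force: 0.0
```

```bash
python3 - <<'E'
from h import *
c=camera_params("wrist");p,d=read_camera("wrist");cv2.imwrite("pics/w1.png",p[:,:,::-1])
W=unproj(d,c);z=W[...,2]
hsv=cv2.cvtColor(p,cv2.COLOR_RGB2HSV)
m=(z>.045)&(z<.053)&(hsv[...,1]<80)&(np.hypot(W[...,0]-.503,W[...,1]+.032)<.045)
print(circ(W[m]),circ(W[m],.03),m.sum(),np.median(z[m]))
plan([.503,-.032,.010],yaw(-36))
E
```

```text
(array([ 0.50269584, -0.03209538,  0.02922203]), np.float64(0.0010822102145931884)) (array([ 0.50271155, -0.03206534,  0.03      ]), np.float64(0.001233802052517756)) 2976 0.04899184440616439
shift [ 0.0043 -0.0003  0.2204] turn [-0.0033  0.0017 -0.0064] rows>= 2.6 clock 1.73 eef [ 0.5022 -0.0339  0.1202] q [-0.199  0.476  1.968 -0.     0.7    0.435]
```

View pics/w1.png

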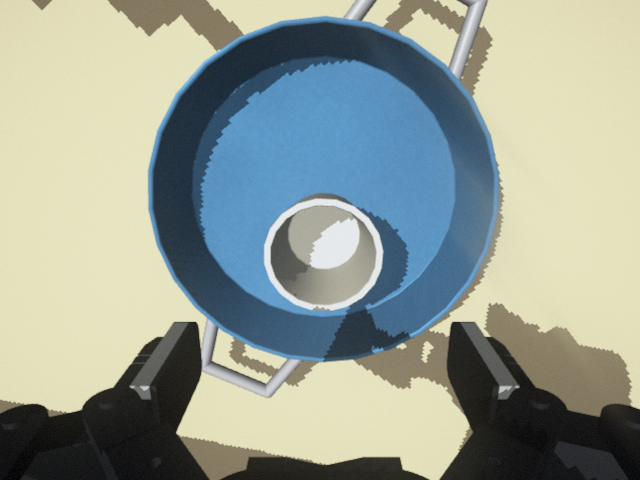

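The wrist picture shows the ramekin rim centred at about (323,254), inside the pan (centre about (325,185)), with the fingers straddling it symmetrically. The three cameras agree to 1 mm. Going down.

>>> apply_moves --series '[[[0.004,0,0.07],[0,0,0],-1],[[0.004,0,0.14],[0,0,0],-1],[[0.004,0,0.19],[0,0,0],-1],[[0.004,0,0.22],[0,0,0],-1],[[0.004,0,0.22],[0,0,0],-1]]'

```text
clock: 2.15
eef_pos: [0.503, -0.0332, 0.0095]
ee_rot: [-2.802, -1.415, 0.005]
contact_force: [0.5, -0.8, 0.2]
grip_width: 0.0855
gripper_force: 0.0
```

>>> apply_moves --series '[[[0,0,0],[0,0,0],0],[[0,0,0],[0,0,0],0.2],[[0,0,0],[0,0,0],0.4],[[0,0,0],[0,0,0],0.4],[[0,0,0],[0,0,0],0.4]]' --force 30

```text
clock: 2.57
eef_pos: [0.5045, -0.0331, 0.0131]
ee_rot: [2.802, 1.417, 0.003]
contact_force: [-2.6, -1.4, 8.5]
grip_width: 0.0621
gripper_force: 31.9
```

>>> apply_moves --series '[[[0,0,-0.01],[0,0,0],0.4],[[0,0,-0.02],[0,0,0],0.4],[[0,0,-0.05],[0,0,0],0.4],[[0,0,-0.1],[0,0,0],0.4],[[0,0,-0.16],[0,0,0],0.4]]'

```text
clock: 2.98
eef_pos: [0.5034, -0.0326, 0.0921]
ee_rot: [-2.803, -1.417, 0.002]
contact_force: [0.8, 0.3, -1.6]
grip_width: 0.0623
gripper_force: 33.6
```

```bash
python3 - <<'E'
from h import *
p,d=read_camera("scene");cv2.imwrite("pics/s2.png",cv2.resize(p[180:380,90:410,::-1],(800,500)))
plan([.501,-.362,.095])
print(sense()["contact_force"],sense()["grip_width"])
E
```

```text
shift [-0.5357  0.3824  0.0058] turn [0. 0. 0.] rows>= 7.9 clock 3.03 eef [ 0.5056 -0.0329  0.0975] q [-0.195  0.515  1.984 -0.     0.637  0.439]
[ 3.07063418 -0.06073673  4.08241197] 0.061896564809673364
```

View pics/s2.png

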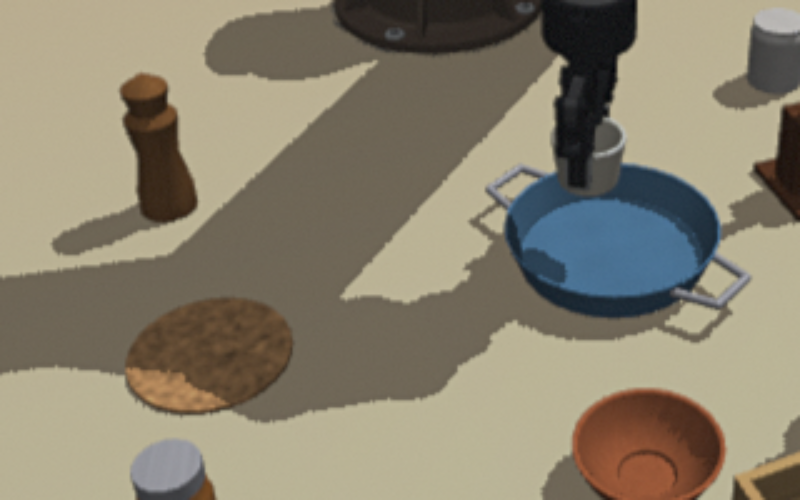

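The ramekin hangs upright in the fingers above the pan at about (590,155) in the crop, clear of the rim, and the pan has not moved.

>>> apply_moves --series '[[[-0.04,0.029,0],[0,0,0],0.4],[[-0.09,0.064,0],[0,0,0],0.4],[[-0.145,0.103,0],[0,0,0],0.4],[[-0.207,0.148,0],[0,0,0],0.4],[[-0.268,0.191,0],[0,0,0],0.4]]'

```text
clock: 3.45
eef_pos: [0.5015, -0.1989, 0.0922]
ee_rot: [2.802, 1.418, 0.001]
contact_force: [1.7, -0.3, -1.8]
grip_width: 0.0623
gripper_force: 33.6
```

>>> apply_moves --series '[[[-0.065,0.046,0],[0,0,0],0.4],[[-0.13,0.093,0],[0,0,0],0.4],[[-0.19,0.135,0],[0,0,0],0.4],[[-0.24,0.171,0],[0,0,0],0.4],[[-0.268,0.191,0],[0,0,0],0.4]]'

```text
clock: 3.87
eef_pos: [0.4987, -0.3654, 0.0922]
ee_rot: [2.803, 1.414, 0.001]
contact_force: [-0.6, 0.3, -1.9]
grip_width: 0.0622
gripper_force: 33.6
```

```bash
python3 - <<'E'
from h import *
plan([.501,-.362,.016])
c=camera_params("wrist");p,d=read_camera("wrist");W=unproj(d,c);cv2.imwrite("pics/w2.png",p[:,:,::-1])
hsv=cv2.cvtColor(p,cv2.COLOR_RGB2HSV);z=W[...,2]
m=(np.abs(z)<.012)&(hsv[...,1]>85)&(hsv[...,0]<25);P=W[m];print(len(P),np.percentile(P,[1,99],axis=0))
m=(z>.1)&(z<.16)&(hsv[...,1]<80)&(np.hypot(W[...,0]-.501,W[...,1]+.362)<.05)&(np.mgrid[:480,:640][0]<330)
print(np.percentile(z[m],[5,50,95,99]),m.sum())
E
```

```text
shift [ 0.0082 -0.0007  0.1523] turn [0. 0. 0.] rows>= 1.8 clock 3.87 eef [ 0.4987 -0.3654  0.0922] q [-0.739  0.643  1.706 -0.     0.791 -0.102]
30639 [[ 0.3053497  -0.41680073  0.00341883]
 [ 0.66522212 -0.30074603  0.00962685]]
[0.10271358 0.12265193 0.12878851 0.12928207] 6282
```

>>> apply_moves --series '[[[0.008,0,0.05],[0,0,0],0.4],[[0.008,0,0.1],[0,0,0],0.4],[[0.008,0,0.135],[0,0,0],0.4],[[0.008,0,0.15],[0,0,0],0.4],[[0.008,0,0.157],[0,0,0],0.4]]'

```text
clock: 4.33
eef_pos: [0.5008, -0.3578, 0.0137]
ee_rot: [-2.801, -1.417, 0.002]
contact_force: [-14.1, 10.2, 43.6]
grip_width: 0.0622
gripper_force: 35.8
```

>>> apply_moves --series '[[[0,0,0],[0,0,0],0.4],[[0,0,0],[0,0,0],-0.4],[[0,0,0],[0,0,0],-0.7],[[0,0,0],[0,0,0],-1],[[0,0,0],[0,0,0],-1]]'

```text
clock: 4.75
eef_pos: [0.5017, -0.3588, 0.0133]
ee_rot: [2.802, 1.418, 0.001]
contact_force: [0.1, 0.1, 0.9]
grip_width: 0.0853
gripper_force: 0.0
```

>>> apply_moves --series '[[[0,0,-0.03],[0,0,0],-1],[[0,0,-0.1],[0,0,0],-1],[[0,0,-0.18],[0,0,0],-1],[[0,0,-0.26],[0,0,0],-1],[[0,0,-0.34],[0,0,0],-1]]'

```text
clock: 5.17
eef_pos: [0.5012, -0.3584, 0.1848]
ee_rot: [2.803, 1.418, 0.0]
contact_force: [1.3, -0.7, 0.4]
grip_width: 0.0855
gripper_force: 0.0
```

```bash
python3 - <<'E'
from h import *
plan([.501,-.362,.2])
p,d=read_camera("wrist");cv2.imwrite("pics/w3.png",p[:,:,::-1])
E
```

```text
shift [-0.0062  0.0039 -0.0304] turn [0. 0. 0.] rows>= 0.4 clock 5.17 eef [ 0.5012 -0.3584  0.1848] q [-0.728  0.526  1.633 -0.     0.982 -0.094]
```

View pics/w3.png

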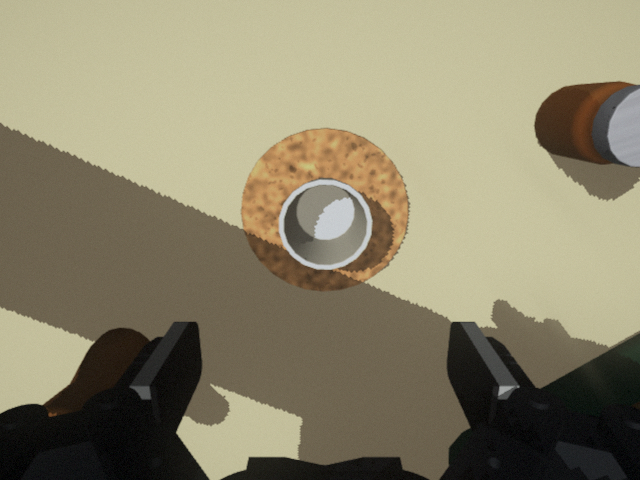

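The ramekin stands upright on the cork, centred at (326,224), with cork all round (mat centre about (326,209)). Now I fit the arm kinematics to choose a reachable tilt for the paddle.

```bash
cat > kin.py <<'E'
from h import *
D=[([-1.351,.4915,1.5595,0,1.0917,-.106],[.2,-.5919,.2307]),([-.656,.253,1.952,0,.937,.59],[.3989,-.2238,.2313]),
([-.274,.395,1.968,0,.779,.376],[.4833,-.0674,.1602]),([-.199,.476,1.968,0,.7,.435],[.5022,-.0339,.1202]),
([-.739,.643,1.706,0,.791,-.102],[.4987,-.3654,.0922]),([-.728,.526,1.633,0,.982,-.094],[.5012,-.3584,.1848])]
def fk(q,p,Lt=.25):
    off,L1,L2,hm,d=p; h=hm+Lt
    w=np.array([off+L1*np.sin(q[1])+L2*np.sin(q[1]+q[2]),d,h+L1*np.cos(q[1])+L2*np.cos(q[1]+q[2])])
    R=Ro.from_euler("ZYZYZ",[q[0],q[1]+q[2],q[3],q[4],q[5]])
    return Ro.from_euler("z",q[0]).apply(w)+R.apply([0,0,Lt]),R
p=least_squares(lambda p:np.concatenate([fk(q,p)[0]-x for q,x in D]),[0,.5,.5,0,.066]).x
E
python3 - <<'E'
from kin import *
print(p,[np.round(1e3*(fk(q,p)[0]-x),1) for q,x in D])
R=fk(D[0][0],p)[1]; print((R.inv()*Ro.from_rotvec([-3.0989,-.5093,.0001])).as_rotvec())
E
```

```text
Traceback (most recent call last):
  File "kin.py", line 10, in <module>
    p=least_squares(lambda p:np.concatenate([fk(q,p)[0]-x for q,x in D]),[0,.5,.5,0,.066]).x
      ~~~~~~~~~~~~~^^^^^^^^^^^^^^^^^^^^^^^^^^^^^^^^^^^^^^^^^^^^^^^^^^^^^^^^^^^^^^^^^^^^^^^
  File "kin.py", line 10, in <lambda>
    p=least_squares(lambda p:np.concatenate([fk(q,p)[0]-x for q,x in D]),[0,.5,.5,0,.066]).x
                                             ~~^^^^^
  File "kin.py", line 8, in fk
    R=Ro.from_euler("ZYZYZ",[q[0],q[1]+q[2],q[3],q[4],q[5]])
  File "scipy/spatial/transform/_rotation.pyx", line 1413, in scipy.spatial.transform._rotation.Rotation.from_euler
ValueError: Expected axis specification to be a non-empty string of upto 3 characters, got ZYZYZ
```

```bash
sed -i 's|R=Ro.from_euler("ZYZYZ".*|R=Ro.from_euler("ZYZ",[q[0],q[1]+q[2],q[3]])*Ro.from_euler("YZ",[q[4],q[5]])|' kin.py
python3 - <<'E'
from kin import *
print(p,[np.round(1e3*(fk(q,p)[0]-x),1) for q,x in D])
R=fk(D[0][0],p)[1]; print((R.inv()*Ro.from_rotvec([-3.0989,-.5093,.0001])).as_rotvec())
E
```

```text
[-0.02466171  0.58092166  0.41101065 -0.08623893  0.065965  ] [array([-1.8,  7.3,  5.3]), array([-0.7,  0.5,  1.4]), array([ 3.8, -1. , -2.8]), array([ 5.8, -1.3, -5.1]), array([ 1.6, -1.3, -2.1]), array([-2.6,  2.4,  3.3])]
[1.00732048e-05 1.26899667e-05 1.57080774e+00]
```

>>> apply_moves --series '[[[0,0,-0.07],[-0.1,0,0],-1],[[0.02,-0.015,-0.14],[-0.2,0,0],-1],[[0.05,-0.036,-0.21],[-0.3,0,0],-1],[[0.09,-0.065,-0.27],[-0.4,0,0],-1],[[0.14,-0.1,-0.32],[-0.4,0,0],-1]]'

```text
clock: 5.63
eef_pos: [0.5014, -0.2716, 0.3448]
ee_rot: [2.543, 1.284, 0.208]
contact_force: [0.2, 0.0, 0.0]
grip_width: 0.0854
gripper_force: 0.0
```

```bash
python3 - <<'E'
from h import *
s=sense();print({k:np.round(s[k],4) for k in("qpos","eef_pos","ee_rot","joint_velocities")})
E
```

```text
{'qpos': array([-0.6086,  0.2003,  1.7294, -0.0104,  0.892 ,  0.0322]), 'eef_pos': array([ 0.5014, -0.2716,  0.3448]), 'ee_rot': array([2.5429, 1.2841, 0.2078]), 'joint_velocities': array([ 0.6294, -0.482 , -0.1736, -0.2587,  0.7628,  0.7638])}
```

```bash
cat > kin.py <<'E'
from h import *
D=[([-1.351,.4915,1.5595,0,1.0917,-.106],[.2,-.5919,.2307]),([-.656,.253,1.952,0,.937,.59],[.3989,-.2238,.2313]),
([-.274,.395,1.968,0,.779,.376],[.4833,-.0674,.1602]),([-.199,.476,1.968,0,.7,.435],[.5022,-.0339,.1202]),
([-.739,.643,1.706,0,.791,-.102],[.4987,-.3654,.0922]),([-.728,.526,1.633,0,.982,-.094],[.5012,-.3584,.1848]),
([-.6086,.2003,1.7294,-.0104,.892,.0322],[.5014,-.2716,.3448])]
def fk(q,p):
    off,L1,L2,h,d,Lt,e=p; a=q[1]+q[2]
    w=np.array([off+L1*np.sin(q[1])+L2*np.sin(a)+e*np.cos(a),d,h+L1*np.cos(q[1])+L2*np.cos(a)-e*np.sin(a)])
    R=Ro.from_euler("ZYZ",[q[0],a,q[3]])*Ro.from_euler("YZ",[q[4],q[5]+np.pi/2])
    return Ro.from_euler("z",q[0]).apply(w)+R.apply([0,0,Lt]),R
p=least_squares(lambda p:np.concatenate([fk(q,p)[0]-x for q,x in D]+[[(p[0])*.05,p[6]*.02]]),[0,.55,.45,.15,.066,.25,0]).x
lo=np.array([-3.1,-.84,.05,-1.13,.06,-2.69]);hi=np.array([3.1,2.19,2.79,4.28,2.93,2.69])
def ik(x,R,q0):
    f=lambda q:np.concatenate([10*(fk(q,p)[0]-x),(fk(q,p)[1].inv()*R).as_rotvec()])
    s=least_squares(f,np.clip(q0,lo+.01,hi-.01),bounds=(lo,hi));return s.x,np.abs(s.fun).max()
E
python3 - <<'E'
from kin import *
print(p,[np.round(1e3*(fk(q,p)[0]-x),1) for q,x in D])
print((fk(D[-1][0],p)[1].inv()*Ro.from_rotvec([2.5429,1.2841,.2078])).magnitude())
def d2(a):a=np.radians(a);return np.array([np.cos(a),np.sin(a),0])
up=np.array([0,0,1.])
for ysgn in(1,-1):
  for al in(0,15,30,45):
    a=np.radians(al);f=d2(-3);yax=ysgn*d2(87)
    Z=np.sin(a)*f-np.cos(a)*up;R=pose(Z,yax)
    g=np.array([.5,.278,.18])
    q,e=ik(g+.019*Z,R,[.3,.3,1.9,0,.6,ysgn*-1.2+ (0.4 if ysgn<0 else 0)])
    q2,e2=ik(g+.019*Z+[0,0,.22],R,q)
    print("grasp",ysgn,al,np.round(q,2),round(e,4),"lift",np.round(q2,2),round(e2,4))
    for h in(-40,-65,-90,65,115):
        b=np.radians(al-77);hd=d2(h);Zf=np.sin(b)*hd-np.cos(b)*up
        Rf=pose(Zf,ysgn*d2(h+90)); gf=np.array([.516,-.014,.045])+hd*.125
        best=min((ik(gf+.019*Zf,Rf,[q0,.5,1.9,r4,.8,q[5]]) for q0 in(-.2,) for r4 in(0,-1,1.5,3)),key=lambda t:t[1]+.0*abs(t[0][3]))
        print("   h",h,np.round(best[0],2),round(best[1],4))
E
```

```text
[1.48961024e-04 5.85986218e-01 4.11346831e-01 1.96863606e-01
 6.59535566e-02 2.54346539e-01 4.32543727e-02] [array([-0.2, -0. ,  0. ]), array([-0.1,  0.1, -0. ]), array([ 0.1,  0. , -0. ]), array([ 0.1, -0.1,  0.1]), array([-0.1,  0.3, -0.3]), array([ 0.1, -0.1,  0.3]), array([ 0.1,  0. , -0.1])]
7.506671165512962e-05
grasp 1 0 [ 0.39  0.5   1.77 -0.    0.88 -1.13] 0.0 lift [ 0.39  0.3   1.46  0.    1.38 -1.13] 0.0
   h -40 [-0.38  1.2   1.11  0.37  2.13 -1.29] 0.0
   h -65 [-0.55  1.12  1.37  0.6   1.89 -1.21] 0.0
   h -90 [-0.72  1.04  1.69  0.82  1.62 -1.27] 0.0
   h 65 [ 0.34  1.11  1.41 -0.79  1.79 -2.01] 0.0
   h 115 [ 0.53  0.98  1.92 -1.13  1.38 -1.87] 0.2838
grasp 1 15 [ 0.44  0.45  1.9  -0.23  0.58 -0.9 ] 0.0 lift [ 0.44  0.22  1.59 -0.14  1.1  -1.03] 0.0
   h -40 [-0.37  1.1   1.2   0.3   1.89 -1.31] 0.0
   h -65 [-0.54  1.02  1.44  0.52  1.67 -1.21] 0.0
   h -90 [-0.7   0.94  1.74  0.76  1.4  -1.22] 0.0
   h 65 [ 0.32  1.01  1.47 -0.7   1.57 -2.03] 0.0
   h 115 [ 0.49  0.87  1.99 -1.13  1.13 -1.99] 0.2106
grasp 1 30 [ 0.5   0.43  2.02 -0.87  0.35 -0.24] 0.0 lift [ 0.5   0
[... 1381 characters left out ...]
3  2.01 -0.68  0.35  2.69] 0.0447 lift [ 0.5   0.16  1.73 -0.36  0.83  2.31] 0.0
   h -40 [-0.35  1.    1.31  0.25  1.62  1.82] 0.0
   h -65 [-0.51  0.93  1.52  0.45  1.43  1.96] 0.0
   h -90 [-0.65  0.84  1.79  0.68  1.18  2.  ] 0.0
   h 65 [ 0.28  0.92  1.55 -0.6   1.34  1.07] 0.0
   h 115 [ 0.42  0.77  2.06 -1.13  0.87  1.04] 0.1224
grasp -1 45 [ 0.45  0.41  2.04 -0.76  0.24  2.69] 0.254 lift [ 0.55  0.13  1.86 -0.76  0.61  2.69] 0.0107
   h -40 [-0.33  0.9   1.44  0.2   1.34  1.84] 0.0
   h -65 [-0.47  0.84  1.62  0.36  1.17  2.01] 0.0
   h -90 [-0.59  0.76  1.85  0.57  0.95  2.12] 0.0
   h 65 [ 0.23  0.83  1.64 -0.49  1.09  0.99] 0.0
   h 115 [ 0.33  0.69  2.13 -1.13  0.61  0.94] 0.0231
```

The fit reproduces the poses to 0.3 mm. I'll grasp with the tool tilted 20° forward and aim the handle at −65° in the end.

```bash
cat >> kin.py <<'E'
def d2(a):a=np.radians(a);return np.array([np.cos(a),np.sin(a),0])
up=np.array([0,0,1.])
def tool(h,al): # heading h, tilt al from down towards h; closing axis h-90
    a=np.radians(al);Z=np.sin(a)*d2(h)-np.cos(a)*up;return Z,pose(Z,d2(h-90))
E
python3 - <<'E'
from kin import *
Z,R=tool(-3,20);g=np.array([.5,.278,.182]);t=g+.019*Z
print(t,t-.13*Z);plan(t-.13*Z,R)
s=sense();R0=Ro.from_rotvec(s["ee_rot"]);print(R0.inv().apply([0,1,0]))
q=ik(t-.13*Z,R,[.44,.3,1.8,-.2,.8,2.2]);print(q,ik(t,R,q[0]))
E
```

```text
[0.50648948 0.2776599  0.16414584] [0.46208779 0.27998689 0.28630588]
shift [ 0.841  -0.7187 -0.1145] turn [0.1514 0.2035 1.2923] rows>= 13.3 clock 5.63 eef [ 0.5014 -0.2716  0.3448] q [-0.609  0.2    1.729 -0.01   0.892  0.032]
[ 0.80476756 -0.5635488  -0.18644551]
(array([ 0.50829576,  0.22574952,  1.86725696, -0.26506761,  0.76732704,
        2.29678341]), np.float64(2.220446049250313e-15)) (array([ 0.4612679 ,  0.43334661,  1.93867679, -0.36489423,  0.49033398,
        2.38328035]), np.float64(1.8083170551241867e-10))
```

>>> apply_moves --series '[[[0.07,-0.06,-0.01],[0,0,0],-0.5],[[0.14,-0.12,-0.02],[0,0,0],-0.5],[[0.21,-0.18,-0.03],[0,0,0],0],[[0.28,-0.24,-0.04],[0,0,0],0],[[0.35,-0.3,-0.05],[0,0,0],0]]'

```text
clock: 6.05
eef_pos: [0.4863, -0.064, 0.3226]
ee_rot: [2.546, 1.287, 0.205]
contact_force: [1.3, -0.5, -0.8]
grip_width: 0.0426
gripper_force: 0.0
```

```bash
python3 - <<'E'
from kin import *
Z,R=tool(-3,20);g=np.array([.5,.278,.182]);t=g+.019*Z
plan(t-.13*Z,R)
E
```

```text
shift [ 0.5253 -0.4475 -0.0693] turn [0.1456 0.2062 1.2928] rows>= 8.3 clock 6.05 eef [ 0.4863 -0.064   0.3226] q [-0.197  0.11   1.902 -0.175  0.849  0.535]
```

>>> apply_moves --series '[[[0.06,-0.05,-0.008],[0.017,0.024,0.15],0],[[0.12,-0.102,-0.016],[0.034,0.048,0.3],0],[[0.18,-0.153,-0.024],[0.051,0.072,0.45],0],[[0.24,-0.204,-0.032],[0.068,0.096,0.6],0],[[0.3,-0.256,-0.04],[0.085,0.12,0.75],0]]'

```text
clock: 6.47
eef_pos: [0.4737, 0.1195, 0.3034]
ee_rot: [2.92, 0.592, 0.394]
contact_force: [0.3, 0.4, -0.3]
grip_width: 0.0423
gripper_force: 0.0
```

```bash
python3 - <<'E'
from kin import *
Z,R=tool(-3,20);g=np.array([.5,.278,.182]);t=g+.019*Z
plan(t-.13*Z,R)
E
```

```text
shift [ 9.96e-02 -3.08e-01  2.00e-04] turn [0.0651 0.0944 0.5901] rows>= 3.9 clock 6.47 eef [0.4737 0.1195 0.3034] q [ 0.18   0.133  1.926 -0.178  0.824  1.455]
```

>>> apply_moves --series '[[[0.025,-0.075,0],[0.016,0.024,0.14],0],[[0.05,-0.15,0],[0.033,0.047,0.29],0],[[0.075,-0.225,0],[0.049,0.07,0.44],0],[[0.098,-0.295,0],[0.065,0.094,0.56],0],[[0.1,-0.308,0],[0.065,0.094,0.59],0]]'

```text
clock: 6.88
eef_pos: [0.4613, 0.2808, 0.2857]
ee_rot: [3.085, -0.079, 0.543]
contact_force: [-0.6, 0.2, 0.3]
grip_width: 0.0431
gripper_force: 0.0
```

>>> apply_moves --series '[[[0,0,0],[0,0,0],0]]'

```text
clock: 6.97
eef_pos: [0.461, 0.2813, 0.2853]
ee_rot: [3.084, -0.073, 0.541]
contact_force: [0.7, -1.2, -0.4]
grip_width: 0.0424
gripper_force: 0.0
```

```bash
python3 - <<'E'
from kin import *
Z,R=tool(-3,20);g=np.array([.5,.278,.182]);t=g+.019*Z
plan(t-.13*Z,R)
c=camera_params("wrist");p_,d=read_camera("wrist");cv2.imwrite("pics/w4.png",p_[:,:,::-1]);np.save("pics/w4.npy",d)
W=unproj(d,c);hsv=cv2.cvtColor(p_,cv2.COLOR_RGB2HSV)
m=(W[...,2]>.205)&(W[...,2]<.216)&(np.hypot(W[...,0]-.5,W[...,1]-.278)<.03)
P=W[m].astype(np.float32);print(len(P),P.mean(0),cv2.minAreaRect(P[:,:2].copy()),hsv[m].mean(0))
for zz in(.12,.15,.18):
    m=(np.abs(W[...,2]-zz)<.006)&(np.hypot(W[...,0]-.5,W[...,1]-.278)<.03);P=W[m]
    if len(P):print(zz,np.percentile(P,[5,50,95],axis=0).round(4).tolist())
E
```

```text
shift [ 0.0028  0.0024 -0.0012] turn [-0.0006  0.0022  0.0061] rows>= 0.0 clock 6.97 eef [0.461  0.2813 0.2853] q [ 0.512  0.227  1.868 -0.265  0.767  2.295]
791 [0.50065863 0.27737346 0.20976655] ((0.5007867813110352, 0.27728626132011414), (0.021289149299263954, 0.011301989667117596), 87.33106231689453) [ 17.87989886 125.95701643 159.34386852]
0.18 [[0.4945, 0.2704, 0.1804], [0.4948, 0.2778, 0.1844], [0.4954, 0.286, 0.1855]]
```

View pics/w4.png

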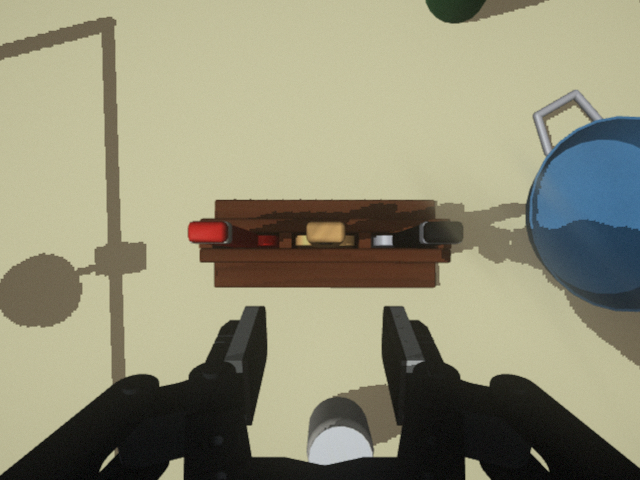

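The wrist view shows the pale handle end at (325,232), exactly midway between the fingers, with red at (208,232) and black at (441,232). The handle's height of 0.210 is right. Advancing along the tool axis.

```bash
python3 - <<'E'
from kin import *
Z,R=tool(-2.7,20);g=np.array([.5007,.2775,.188]);t=g+.019*Z
plan(t,R)
E
```

```text
shift [8.100e-03 2.000e-04 2.483e-01] turn [0.0027 0.0027 0.0043] rows>= 3.0 clock 7.02 eef [0.4612 0.2797 0.2855] q [ 0.509  0.226  1.869 -0.264  0.767  2.289]
```

>>> apply_moves --series '[[[0.008,0,0.06],[0,0,0],0],[[0.008,0,0.12],[0,0,0],0],[[0.008,0,0.17],[0,0,0],0],[[0.008,0,0.215],[0,0,0],0],[[0.008,0,0.248],[0,0,0],0]]'

```text
clock: 7.43
eef_pos: [0.5082, 0.2743, 0.1691]
ee_rot: [3.082, -0.072, 0.539]
contact_force: [-0.0, 0.7, 0.3]
grip_width: 0.0425
gripper_force: 0.0
```

>>> apply_moves --series '[[[0,0,0],[0,0,0],0],[[0,0,0],[0,0,0],0.4],[[0,0,0],[0,0,0],0.7],[[0,0,0],[0,0,0],0.8],[[0,0,0],[0,0,0],0.8]]' --force 40

```text
clock: 7.85
eef_pos: [0.5078, 0.2757, 0.172]
ee_rot: [3.083, -0.072, 0.543]
contact_force: [0.1, 0.4, 0.0]
grip_width: 0.0215
gripper_force: 42.7
```

```bash
python3 - <<'E'
from kin import *
s=sense();plan(s["eef_pos"]+[0,0,.24]);print(s["grip_width"],s["gripper_force"],s["contact_force"])
E
```

```text
shift [ 0.1641  0.001  -0.4511] turn [0. 0. 0.] rows>= 5.8 clock 7.85 eef [0.5078 0.2757 0.172 ] q [ 0.457  0.422  1.932 -0.351  0.507  2.359]
0.021527470905747144 42.685697078704834 [0.12958095 0.43692405 0.02730571]
```

>>> apply_moves --series '[[[0.007,0,-0.02],[0,0,0],0.8],[[0.022,0,-0.06],[0,0,0],0.8],[[0.047,0,-0.13],[0,0,0],0.8],[[0.073,0,-0.2],[0,0,0],0.8],[[0.1,0,-0.275],[0,0,0],0.8]]'

```text
clock: 8.27
eef_pos: [0.5071, 0.2761, 0.3196]
ee_rot: [3.083, -0.071, 0.54]
contact_force: [0.4, 0.6, -0.5]
grip_width: 0.0214
gripper_force: 42.6
```

>>> apply_moves --series '[[[0.02,0,-0.055],[0,0,0],0.8],[[0.04,0,-0.11],[0,0,0],0.8],[[0.055,0,-0.15],[0,0,0],0.8],[[0.064,0,-0.176],[0,0,0],0.8],[[0.064,0,-0.176],[0,0,0],0.8]]'

```text
clock: 8.68
eef_pos: [0.508, 0.2766, 0.4153]
ee_rot: [3.084, -0.072, 0.55]
contact_force: [-0.0, 0.1, -0.6]
grip_width: 0.0215
gripper_force: 42.6
```

```bash
python3 - <<'E'
from kin import *
s=sense();print(s["eef_pos"],s["grip_width"],s["gripper_force"],s["contact_force"],s["clock"])
p_,d=read_camera("scene");np.save("pics/s5.npy",d);cv2.imwrite("pics/s5f.png",p_[:,:,::-1]);cv2.imwrite("pics/s5.png",cv2.resize(p_[50:290,330:570,::-1],(600,600)))
E
```

```text
[0.50801258 0.27662633 0.41525626] 0.021470373538010613 42.64088451862335 [-0.0395927   0.13961305 -0.63394612] 8.6833
```

View pics/s5.png

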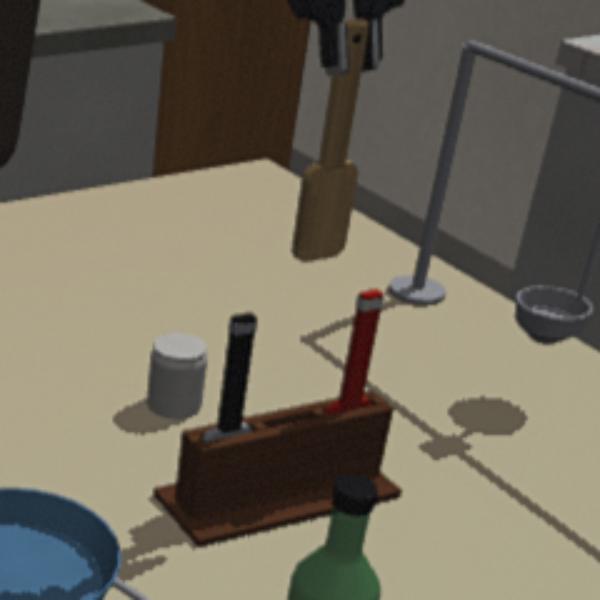

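The paddle has come cleanly out of its slot, its end at (357,30) and its tip at (320,258); the other two utensils still stand. I fit the paddle's pose in the tool frame and plan the laying.

```bash
cat > pad.py <<'E'
from kin import *
# planned final pose: tip 40 mm past pan centre, handle toward h, slope th
def final(h,th,tipoff=.040,c=(.516,-.014),lift=0.,s=.178,al=20):
    t=np.radians(th); ax=np.cos(t)*d2(h)+np.sin(t)*up   # paddle axis
    tip=np.array([*c,.004+.004*np.cos(t)+lift])-tipoff*d2(h)
    g=tip+s*ax; Z,R=tool(h,al-(90-th)); return g+.019*Z,R
E
python3 - <<'E'
from pad import *
im=cv2.imread("pics/s5f.png");d=np.load("pics/s5.npy");W=unproj(d,camera_params("scene"))
hsv=cv2.cvtColor(im,cv2.COLOR_BGR2HSV)
m=(W[...,2]>.23)&(W[...,2]<.47)&(np.hypot(W[...,0]-.5,W[...,1]-.278)<.05)&(hsv[...,1]>70)&(hsv[...,0]<28)&(hsv[...,0]>8)
P=W[m];print(len(P),np.percentile(P,[0,1,50,99,100],axis=0).round(4))
for a,b in((.24,.26),(.27,.29),(.30,.32),(.34,.36),(.38,.40),(.44,.46)):
    Q=P[(P[:,2]>a)&(P[:,2]<b)];print(a,np.median(Q,0).round(4) if len(Q) else None,np.ptp(Q[:,1]) if len(Q) else None)
s=sense();q=s["qpos"]
print("q",q.round(3))
for h in(-65,-75):
    for th,l in((17,.06),(17,0),(14,0)):
        x,R=final(h,th,lift=l);qq,e=ik(x,R,[-.5,.9,1.5,.5,1.5,1.95]);print(h,th,l,x.round(4),qq.round(3),round(e,4))
c=camera_params("top")
print("cazuela",ray(c,354,163,.04),"bottle",ray(c,278,160,.1),"jar",ray(c,461,186,.07))
E
```

```text
1324 [[0.4771 0.2337 0.252 ]
 [0.4969 0.2525 0.2551]
 [0.5042 0.2757 0.326 ]
 [0.5083 0.3023 0.452 ]
 [0.5094 0.3044 0.4587]]
0.24 [0.5039 0.2758 0.2563] 0.04486665657909111
0.27 [0.5038 0.2759 0.2802] 0.05193136081766725
0.3 [0.5038 0.2755 0.31  ] 0.05298525636770507
0.34 [0.5047 0.2746 0.3496] 0.02365737851234595
0.38 [0.505  0.274  0.3907] 0.02350225556281471
0.44 [0.5046 0.2772 0.4485] 0.056874538619241716
q [ 0.458  0.182  1.582 -0.191  1.076  2.141]
-65 17 0.06 [ 0.5646 -0.1183  0.1084] [-0.527  0.866  1.467  0.474  1.63   1.997] 0.0
-65 17 0 [ 0.5646 -0.1183  0.0484] [-0.527  0.947  1.475  0.473  1.551  1.957] 0.0
-65 14 0 [ 0.5654 -0.12    0.0403] [-0.535  0.98   1.453  0.487  1.591  1.947] 0.0
-75 17 0.06 [ 0.5458 -0.1251  0.1084] [-0.59   0.825  1.577  0.554  1.531  2.031] 0.0
-75 17 0 [ 0.5458 -0.1251  0.0484] [-0.59   0.911  1.585  0.558  1.451  1.981] 0.0
-75 14 0 [ 0.5463 -0.127   0.0403] [-0.599  0.945  1.566  0.573  1.49   1.967] 0.0
cazuela [ 0.75494224 -0.09673762  0.04      ] bottle [0.74051228 0.12683321 0.1       ] jar [ 0.68014471 -0.40994184  0.07      ]
```

```bash
sed -i 's/s=.178/s=.181/' pad.py; python3 - <<'E'
from pad import *
s=sense();x,R=final(-65,17,lift=.09)
plan(x,R)
R0=Ro.from_rotvec(s["ee_rot"]);w=(R0.inv()*R).as_rotvec();q=s["qpos"];x0=s["eef_pos"]
ztool=R0.inv().apply(up); # paddle axis in tool frame
for f in np.linspace(0,1,14):
    Rf=R0*Ro.from_rotvec(w*f);xf=x0+(x-x0)*f
    qn,e=ik(xf,Rf,q);ax=Rf.apply(ztool);tip=xf-.019*Rf.apply([0,0,1])-.181*ax
    print(round(f,2),qn.round(2),round(e,3),"dq",np.abs(qn-q).max().round(2),"tip",tip.round(3),"end",(tip+.2*ax).round(3),"wrist z",(xf-.254*Rf.apply([0,0,1])).round(2));q=qn
E
```

```text
shift [-0.0439  0.7878  0.5672] turn [ 0.4191 -1.4525  1.4137] rows>= 13.0 clock 8.73 eef [0.5077 0.2764 0.4128] q [ 0.458  0.182  1.582 -0.191  1.076  2.141]
0.0 [ 0.46  0.18  1.58 -0.19  1.08  2.14] 0.0 dq 0.0 tip [0.501 0.277 0.25 ] end [0.501 0.277 0.45 ] wrist z [0.42 0.28 0.65]
0.08 [ 0.37  0.19  1.61 -0.09  1.09  2.1 ] 0.0 dq 0.1 tip [0.492 0.256 0.23 ] end [0.509 0.244 0.429] wrist z [0.45 0.24 0.64]
0.15 [0.27 0.21 1.63 0.   1.11 2.05] 0.0 dq 0.09 tip [0.484 0.237 0.212] end [0.516 0.212 0.408] wrist z [0.47 0.2  0.62]
0.23 [0.18 0.23 1.64 0.09 1.15 2.01] 0.0 dq 0.09 tip [0.477 0.218 0.196] end [0.524 0.179 0.387] wrist z [0.5  0.16 0.6 ]
0.31 [0.09 0.27 1.65 0.16 1.18 1.97] 0.0 dq 0.09 tip [0.472 0.2   0.181] end [0.531 0.146 0.365] wrist z [0.52 0.12 0.58]
0.38 [0.01 0.31 1.66 0.23 1.22 1.94] 0.0 dq 0.09 tip [0.468 0.181 0.168] end [0.538 0.113 0.343] wrist z [0.54 0.07 0.56]
0.46 [-0.07  0.36  1.66  0.28  1.27  1.92] 0.0 dq 0.08 tip [0.465 0.163 0.156] end [0.544 0.08  0.32 ] wrist z [0.56 0.02 0.53]
0.54 [-0.15  0.41  1.65  0.32  1.32  1.9 ] 0.0 dq 0.08 tip [0.465 0.145 
[... 158 characters left out ...]
75] wrist z [ 0.6  -0.07  0.47]
0.69 [-0.29  0.54  1.61  0.38  1.43  1.91] 0.0 dq 0.07 tip [0.469 0.107 0.128] end [ 0.562 -0.02   0.251] wrist z [ 0.61 -0.12  0.44]
0.77 [-0.36  0.61  1.58  0.41  1.49  1.92] 0.0 dq 0.07 tip [0.474 0.088 0.12 ] end [ 0.567 -0.053  0.228] wrist z [ 0.63 -0.16  0.4 ]
0.85 [-0.42  0.68  1.54  0.43  1.55  1.95] 0.0 dq 0.07 tip [0.48  0.067 0.112] end [ 0.572 -0.086  0.204] wrist z [ 0.64 -0.21  0.37]
0.92 [-0.48  0.75  1.5   0.45  1.61  1.98] 0.0 dq 0.07 tip [0.489 0.045 0.105] end [ 0.576 -0.118  0.18 ] wrist z [ 0.65 -0.26  0.33]
1.0 [-0.53  0.83  1.45  0.47  1.68  2.02] 0.0 dq 0.08 tip [0.499 0.022 0.098] end [ 0.58  -0.151  0.156] wrist z [ 0.65 -0.3   0.29]
```

>>> apply_moves --series '[[[0,0.06,0],[0,0,0],0.8],[[0,0.13,0],[0.03,-0.1,0.1],0.8],[[0,0.2,0],[0.06,-0.2,0.195],0.8],[[0,0.28,0],[0.09,-0.3,0.29],0.8],[[0,0.36,0],[0.12,-0.4,0.39],0.8]]'

```text
clock: 9.15
eef_pos: [0.4985, 0.0957, 0.4109]
ee_rot: [-2.955, 0.498, -0.045]
contact_force: [0.1, 0.7, -0.2]
grip_width: 0.0215
gripper_force: 42.6
```

```bash
python3 - <<'E'
from pad import *
plan(*final(-65,17,lift=.09))
E
```

```text
shift [0.266  0.4411 0.4852] turn [ 0.3016 -1.0426  1.0216] rows>= 9.4 clock 9.15 eef [0.4985 0.0957 0.4109] q [-0.011  0.149  1.596  0.141  1.346  1.866]
```

>>> apply_moves --series '[[[0.028,0.046,0.05],[0.032,-0.11,0.108],0.8],[[0.056,0.092,0.1],[0.064,-0.22,0.216],0.8],[[0.084,0.138,0.15],[0.096,-0.33,0.324],0.8],[[0.112,0.184,0.2],[0.128,-0.44,0.432],0.8],[[0.14,0.23,0.25],[0.16,-0.55,0.54],0.8]]'

```text
clock: 9.57
eef_pos: [0.5355, -0.0183, 0.27]
ee_rot: [-2.562, 0.99, 0.567]
contact_force: [0.6, 1.7, -0.3]
grip_width: 0.0213
gripper_force: 42.6
```

```bash
python3 - <<'E'
from pad import *
plan(*final(-65,17,lift=.09))
E
```

```text
shift [0.2804 0.1444 0.1208] turn [ 0.1396 -0.4929  0.4786] rows>= 4.4 clock 9.57 eef [ 0.5355 -0.0183  0.27  ] q [-0.324  0.468  1.589  0.349  1.495  1.885]
```

>>> apply_moves --series '[[[0.06,0.03,0.025],[0.03,-0.105,0.102],0.8],[[0.12,0.062,0.05],[0.06,-0.21,0.205],0.8],[[0.18,0.093,0.077],[0.09,-0.32,0.308],0.8],[[0.24,0.124,0.104],[0.12,-0.42,0.41],0.8],[[0.28,0.144,0.121],[0.14,-0.493,0.479],0.8]]'

```text
clock: 9.98
eef_pos: [0.5662, -0.1215, 0.1374]
ee_rot: [-2.063, 1.319, 1.034]
contact_force: [-0.0, 0.8, -0.8]
grip_width: 0.0215
gripper_force: 42.6
```

>>> apply_moves --series '[[[0,0,0],[0,0,0],0.8],[[0,0,0],[0,0,0],0.8]]'

```text
clock: 10.15
eef_pos: [0.5662, -0.1203, 0.1392]
ee_rot: [-2.069, 1.315, 1.03]
contact_force: [0.1, 0.9, -0.1]
grip_width: 0.0215
gripper_force: 42.6
```

```bash
python3 - <<'E'
from pad import *
plan(*final(-65,17,lift=.09))
plan(*final(-65,17,lift=0.003))
for n in("scene","wrist"):
    p_,d=read_camera(n);cv2.imwrite(f"pics/{n}6.png",p_[:,:,::-1]);np.save(f"pics/{n}6.npy",d)
    c=camera_params(n);W=unproj(d,c);hsv=cv2.cvtColor(p_,cv2.COLOR_RGB2HSV);z=W[...,2]
    m=(z>.06)&(z<.2)&(hsv[...,1]>60)&(hsv[...,0]<28)&(hsv[...,0]>8)&(np.hypot(W[...,0]-.53,W[...,1]+.05)<.16)
    P=W[m];u=(P[:,:2]-[.516,-.014])@d2(-65)[:2];v=(P[:,:2]-[.516,-.014])@d2(25)[:2]
    print(n,len(P),"u",np.percentile(u,[0.5,99.5]),[(a,np.round([np.median(z[m][abs(u-a)<.01]),np.median(v[abs(u-a)<.01]),np.ptp(v[abs(u-a)<.01])],4)) for a in(-.03,0,.03,.06)])
a=cv2.imread("pics/scene6.png")[180:360,220:460];cv2.imwrite("pics/c6.png",cv2.resize(a,(800,600)))
E
```

```text
shift [ 0.0002  0.0011 -0.0008] turn [ 0.0022 -0.0018  0.0017] rows>= 0.0 clock 10.15 eef [ 0.5662 -0.1203  0.1392] q [-0.528  0.83   1.449  0.473  1.678  2.02 ]
shift [0.139  0.0011 0.1041] turn [ 0.0022 -0.0018  0.0017] rows>= 2.1 clock 10.15 eef [ 0.5662 -0.1203  0.1392] q [-0.528  0.83   1.449  0.473  1.678  2.02 ]
scene 691 u [-0.04081363  0.15606385] [(-0.03, array([0.1048, 0.0038, 0.0499])), (0, array([0.1135, 0.005 , 0.051 ])), (0.03, array([0.1224, 0.0101, 0.0503])), (0.06, array([0.1328, 0.0086, 0.0237]))]
wrist 8579 u [-0.0346221   0.19063774] [(-0.03, array([0.1   , 0.0028, 0.0495])), (0, array([0.1087, 0.0023, 0.0496])), (0.03, array([ 0.1173, -0.001 ,  0.0345])), (0.06, array([0.1261, 0.0022, 0.0216]))]
```

View pics/c6.png

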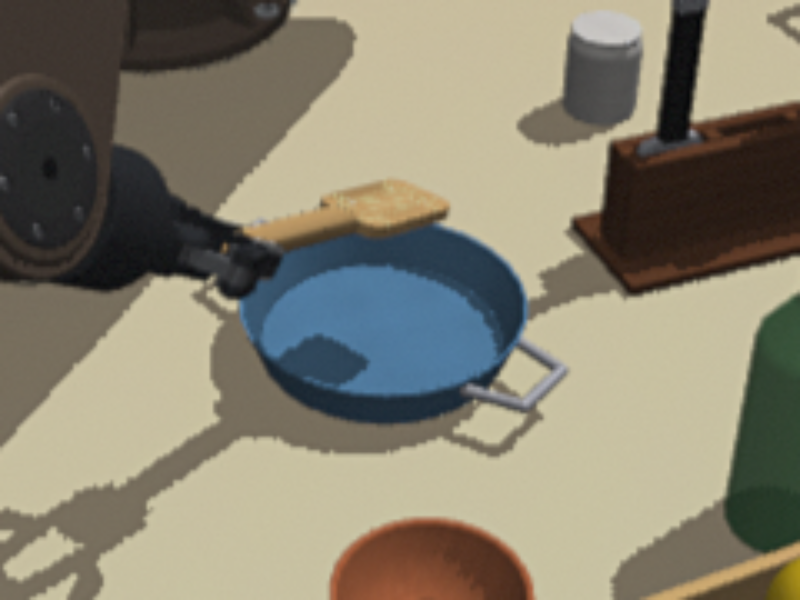

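The paddle is above the pan in the planned attitude: blade at about (385,205) over the pan, handle to the right front side. The blade's height of 0.100–0.105 agrees with the plan of 0.105. Lowering it.

>>> apply_moves --series '[[[0.05,0,0.037],[0,0,0],0.8],[[0.09,0,0.067],[0,0,0],0.8],[[0.115,0,0.086],[0,0,0],0.8],[[0.129,0,0.096],[0,0,0],0.8],[[0.135,0,0.101],[0,0,0],0.8]]'

```text
clock: 10.67
eef_pos: [0.5676, -0.1198, 0.0574]
ee_rot: [-2.074, 1.313, 1.025]
contact_force: [-0.0, -0.3, -0.4]
grip_width: 0.0212
gripper_force: 42.6
```

>>> apply_moves --series '[[[0.002,0,0.0015],[0,0,0],0.8],[[0.004,0,0.003],[0,0,0],0.8],[[0.006,0,0.0045],[0,0,0],0.8],[[0.006,0,0.0045],[0,0,0],0.8]]'

```text
clock: 11.0
eef_pos: [0.5677, -0.1206, 0.054]
ee_rot: [-2.073, 1.314, 1.024]
contact_force: [0.1, 0.4, -0.5]
grip_width: 0.0211
gripper_force: 42.6
```

```bash
python3 - <<'E'
from pad import *
s=sense();print(s["contact_force"],s["moment"],s["grip_width"]);plan(*final(-65,17,lift=0))
E
```

```text
[ 0.06373149  0.38361149 -0.5147453 ] [-0.48028138 -0.23343897 -0.018981  ] 0.021145276186311523
shift [0.0069 0.0036 0.0065] turn [ 0.0013 -0.0071  0.0055] rows>= 0.1 clock 11.0 eef [ 0.5677 -0.1206  0.054 ] q [-0.527  0.941  1.465  0.47   1.56   1.959]
```

>>> apply_moves --series '[[[0.002,0,0.0015],[0,0,0],0.8],[[0.004,0,0.003],[0,0,0],0.8],[[0.006,0,0.0045],[0,0,0],0.8],[[0.006,0,0.0045],[0,0,0],0.8]]'

```text
clock: 11.33
eef_pos: [0.5674, -0.1205, 0.0495]
ee_rot: [-2.072, 1.314, 1.026]
contact_force: [0.7, 0.8, -1.0]
grip_width: 0.0215
gripper_force: 42.6
```

```bash
python3 - <<'E'
from pad import *
s=sense();print(s["contact_force"],s["moment"],s["grip_width"],s["eef_pos"])
E
```

```text
[ 0.66148265  0.83399139 -1.01451167] [-0.46848357 -0.2456148  -0.02925743] 0.02146542115873115 [ 0.56738094 -0.12048378  0.04948039]
```

>>> apply_moves --series '[[[0.001,0,0.0008],[0,0,0],0.8],[[0.002,0,0.0015],[0,0,0],0.8],[[0.003,0,0.0023],[0,0,0],0.8],[[0.003,0,0.0023],[0,0,0],0.8]]'

```text
clock: 11.67
eef_pos: [0.5675, -0.1205, 0.0479]
ee_rot: [-2.072, 1.314, 1.026]
contact_force: [0.2, -0.2, 2.6]
grip_width: 0.0216
gripper_force: 43.0
```

```bash
python3 - <<'E'
from pad import *
s=sense();print(s["contact_force"],s["moment"],s["grip_width"],s["eef_pos"])
E
```

```text
[ 0.24864669 -0.1814084   2.55150513] [ 0.04020428  0.04354107 -0.00584487] 0.021591272210665438 [ 0.5674801  -0.12052943  0.04792031]
```

The blade tip is now on the pan floor (force and moment both changed). I rotate the handle down about the tip, close to the rim.

```bash
python3 - <<'E'
from pad import *
a,A=final(-65,17);b,B=final(-65,15)
print((A.inv().apply(b-a)/.5).round(4),((A.inv()*B).as_rotvec()/(np.pi/4)).round(4))
E
```

```text
[ 0.0104 -0.      0.0045] [-0.     -0.0444  0.    ]
```

>>> apply_moves --series '[[[0.0026,0,0.0011],[0,-0.011,0],0.8],[[0.0052,0,0.0023],[0,-0.022,0],0.8],[[0.0078,0,0.0034],[0,-0.033,0],0.8],[[0.0104,0,0.0045],[0,-0.0444,0],0.8],[[0.0104,0,0.0045],[0,-0.0444,0],0.8]]'

```text
clock: 12.08
eef_pos: [0.568, -0.1217, 0.0423]
ee_rot: [-2.043, 1.295, 1.059]
contact_force: [-0.4, 0.4, 6.5]
grip_width: 0.0216
gripper_force: 43.3
```

```bash
python3 - <<'E'
from pad import *
s=sense();print(s["contact_force"],s["moment"],s["grip_width"],s["eef_pos"])
E
```

```text
[-0.36871393  0.36423223  6.5174439 ] [0.52958737 0.28815704 0.01572425] 0.02162093979298211 [ 0.56801309 -0.12165862  0.04230796]
```

>>> apply_moves --series '[[[0,0,0],[0,0,0],0.6],[[0,0,0],[0,0,0],0.4],[[0,0,0],[0,0,0],0.2],[[0,0,0],[0,0,0],0],[[0,0,0],[0,0,0],0]]'

```text
clock: 12.5
eef_pos: [0.568, -0.1217, 0.042]
ee_rot: [-2.045, 1.297, 1.057]
contact_force: [-0.3, 0.0, 0.5]
grip_width: 0.0428
gripper_force: 0.0
```

>>> apply_moves --series '[[[0,0,-0.01],[0,0,0],0],[[0,0,-0.03],[0,0,0],0],[[0,0,-0.08],[0,0,0],0],[[0,0,-0.14],[0,0,0],0],[[-0.03,0,-0.2],[0,0,0],0]]'

```text
clock: 12.92
eef_pos: [0.5991, -0.1897, 0.1118]
ee_rot: [-2.044, 1.298, 1.06]
contact_force: [0.6, -0.1, -0.1]
grip_width: 0.0429
gripper_force: 0.0
```

>>> apply_moves --series '[[[-0.06,0,-0.04],[0,0,0],0],[[-0.12,0,-0.08],[0,0,0],0],[[-0.18,0,-0.12],[0,0,0],0],[[-0.18,0,-0.12],[0,0,0],0]]'

```text
clock: 13.25
eef_pos: [0.5987, -0.1865, 0.2279]
ee_rot: [-2.052, 1.296, 1.044]
contact_force: [0.4, 0.3, 1.2]
grip_width: 0.0427
gripper_force: 0.0
```

```bash
python3 - <<'E'
from pad import *
s=sense();print(s["contact_force"],s["grip_width"],s["eef_pos"],s["clock"])
p_,d=read_camera("scene");cv2.imwrite("pics/s7.png",cv2.resize(p_[160:420,90:490,::-1],(800,520)))
W=unproj(d,camera_params("scene"));hsv=cv2.cvtColor(p_,cv2.COLOR_RGB2HSV);z=W[...,2]
H,S=hsv[...,0],hsv[...,1]
r=np.hypot(W[...,0]-.516,W[...,1]+.014)
print("pan",circ(W[(H>95)&(H<125)&(S>100)&(z>.029)&(z<.045)&(r<.16)]))
m=(z>.006)&(z<.1)&(S>60)&(H<28)&(H>8)&(r<.17)
P=W[m];u=(P[:,:2]-[.516,-.014])@d2(-65)[:2];v=(P[:,:2]-[.516,-.014])@d2(25)[:2]
for a in(-.035,-.02,0,.03,.06,.09,.12,.145):
    k=abs(u-a)<.008
    if k.any():print(a,np.median(P[k,2]).round(4),np.median(v[k]).round(4))
print(np.percentile(u,[.5,99.5]))
E
```

```text
[0.39340236 0.32182329 1.20562252] 0.04271144598436604 [ 0.59873267 -0.18647039  0.22786538] 13.25
pan (array([ 0.51585857, -0.01397184,  0.09159135]), np.float64(0.001223356219279772))
-0.035 0.013 0.0036
-0.02 0.0159 0.0054
0 0.0217 0.007
0.03 0.0294 0.0062
0.06 0.039 0.0081
0.09 0.0474 0.008
0.12 0.0552 0.0066
0.145 0.0623 0.0066
[-0.03563023  0.15515014]
```

View pics/s7.png

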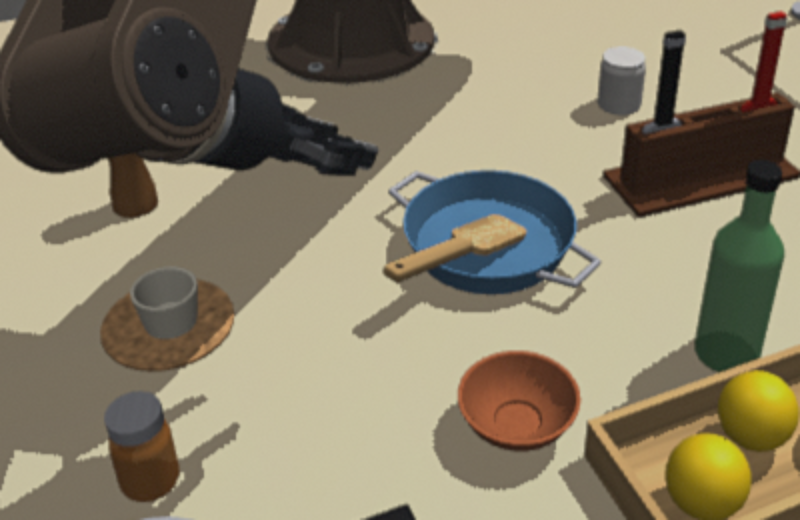

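The paddle rests with its blade on the pan floor at (495,232) and its handle over the rim, ending at (395,268). The ramekin stands on the cork at (167,300). The pan is within 0.2 mm of its starting place and the arm is clear of everything.

```bash
python3 -c "
from bench import *
print(close_job())"
```

```text
the job is handed in; nothing more can be done
None
```

The job is handed in: the ramekin stands upright on the cork mat, the paddle rests in the pan with its blade on the floor and its handle over the rim, and the pan has not measurably moved, after about 13 s of the 59 s allowed.

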